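Hover a scanner head over a bearing block on the measuring stage

TASK

On the black measuring stage, first bring the aluminium bearing block up flush against the blue datum fence, closing the gap, and let go of it. Then lift the orange-handled scanner head out of its grey cradle, carry it over the pin-gauge rack and hold it level about 10 mm above the block, centred on the bore with its long sides parallel to the block's long sides; do not let the head touch the rack, stage or block, keep the robot off the rack, and leave the other things where they are. Finish still holding the head there, motionless in mid-air: do not put it down.

Things in the scene. Friction and masses are not known exactly. Their poses are not given: they have to be found in the camera images.
- stage: Fixed black measuring stage, 240 x 200 mm, 30 mm high with a grey flat top; origin at the centre of its underside, on the table. Its x axis points to the fence, which is near its +x edge, and runs square to the fence; z up. A silver knob, 32 mm thick, sticks 30 mm out of its -y side. It differs in place and yaw between starts.
- fence_face (a point): Point on the stage's top surface (30 mm above the table) at the foot of the middle of the fence's flat face, axes as the stage's: the face is the plane x = 0 here and looks to -x. The fence is a fixed blue bar on the stage, 130 mm long (along y), 16 mm thick, 20 mm high.
- block: Loose aluminium bearing block, about 0.2 kg, 70 mm (x) x 44 mm (y) x 30 mm high, lying flat on the stage with a vertical through bore of 22 mm in its middle and two dark bolt-hole spots; origin at the centre of its underside. Its +x end face (44 mm wide) roughly faces the fence, about 15 to 60 mm from it, up to 15 degrees askew. That end goes flush on the fence; flush and square, its origin lies at x = -35 mm of fence_face.
- bore (a point): Centre of the bore's mouth on the block's top face, 30 mm above the block's underside; axes as the block's.
- head: Loose scanner head, about 0.3 kg, standing upright in the cradle: black housing 74 mm (x, the long side) x 40 mm (y) x 60 mm high with a silver band (76 x 42 mm), window underneath, a short steel connector stub at the +x end (10 mm long, 16 mm thick, seen only); on top of it, centred, an orange grip block 50 mm (x) x 26 mm (y) from 60 to 105 mm above the underside. Origin at the centre of its underside, z up. Best gripped across its 26 mm, near 85 mm above the underside.
- cradle: Fixed grey open-topped cradle, 98 x 64 mm, floor 6 mm thick, rim 16 mm above the table; inside 84 x 50 mm, so the head stands in it with about 5 mm of play. Origin at the centre of its underside, x along its long side. It may change places with the cleaner bottle.
- rack: Fixed pin-gauge rack between the cradle and the stage: wooden bar 260 mm (x) x 45 mm (y) x 50 mm with nine upright steel pins whose tops are 90 mm above the table. Origin at the centre of its underside.
- cleaner: Bystander: loose white bottle with blue cap, 40 mm across, 100 mm tall, standing on the table; origin at the centre of its underside.
- gauge: Bystander: loose brass gauge block 35 x 18 x 30 mm on the stage beside the bearing block, on its -y side; origin at the centre of its underside.
- mouse: Bystander: loose black computer mouse, 60 x 100 x 32 mm, on the table to the left of the cradle; origin at the centre of its underside.

How it is judged:
By the outcome, as a careful person would: the job done as asked, in the order asked, and still so for the second after the job is handed in, while the arm keeps its last pose, push and grip.
It also fails if it takes over 64 s, if anything falls off the work surface, if the arm or the gripper's body presses on something with over 40 N, if the wrist force passes 120 N, or if a joint passes its speed limit or range.

ROBOT

A 7-joint arm with a two-finger parallel gripper is mounted at the origin on the work surface. World frame = base frame: x ahead of the robot, y to its left, z up, the work surface at z = 0. Lengths are in m, angles in rad, forces in N, time in s.
With the tool pointing down it reaches from about 0.425 to 0.875 m from the base axis. Payload 4.7 kg.
Tool frame: the origin (TCP) lies midway between the tips of the shut fingers; the grasp point (between the pads) lies 19 mm behind it (ctrl.grip_point_offset is the distance from the TCP to the grasp point, in m); z points along the fingers, y is the line along which they close (so a half turn about z gives the same grasp; the last joint's range is limited). The gripper opens to 87 mm and grips with 3 to 60 N. Pads are 19 mm wide; open, the fingers measure 117 mm over their backs; the gripper's body (75 mm by 190 mm) begins 51 mm behind the grasp point.
Start: joints at [1.256, 0.321, -0.07, 1.45, 0.023, 1.371, -0.057], TCP at [0.21, -0.615, 0.223] pointing down, gripper open.
Joint ranges: [-2.86, 2.86], [-0.3, 2.09], [-1.38, 1.24], [0.06, 2.45], [-1.56, 4.7], [0.09, 2.05], [-2.69, 2.69]. Speed limits (rad/s): [2.57, 2.57, 3.14, 3.14, 3.14, 3.14, 3.14].

INTERFACE

Orientations are given as a rotation vector (axis times angle).
In Python, from bench import ctrl gives the robot as it stands. The module is installed in compiled form; this text tells all that it offers.
- The arm moves only by the shell command python3 -m handwheel 'ROWS' [OPENING] [FORCE]. ROWS is JSON, a list of rows, each an object of numbers: "x", "y", "z": the shift along the tool's x, y, z in m; "wx", "wy", "wz": the turn, a rotation vector about the tool's x, y, z in degrees. A call has 1 to 10 rows; each row is the pose to reach, as a shift and turn from the pose commanded when the call began, along the tool's axes at that moment; what a row does not reach only later rows make up. A row lasts 1/12 s, in which the tool goes at most 41.7 mm and 7.16 degrees, less where a joint would pass 70% of its speed; a pose out of reach is approached as far as the arm can. A call with a gripper value outside its range is refused whole. OPENING is the finger opening in m, from 0 to 0.087, set as the call begins (- or left out, the last holds). The fingers move at their own pace and stop on an object; FORCE is the grip in N (left out, the last holds). Time passes only in rows, so rows that repeat a pose let the fingers close. It gives the time, the measured TCP pose, the force, the opening and the grip force at its end, in the units of the state.
- ctrl.get_state(): the state, without advancing time (a new reading comes with each control period).
- ctrl.get_image(name): name is "side" or "top" or "wrist"; returns a dict with "image" (384x512x3 uint8, red, green, blue), "K" (3x3 intrinsics, pixels), "k1" (the pictures are not rectified: a ray, as slopes to the right and down, at radius r is drawn at 1 + k1 r^2 times it, then the intrinsics apply), "world_to_cam" (4x4, takes a point from world to camera coordinates); the wrist camera has in their place "hand_eye" (4x4, takes a point from camera to tool coordinates, whose origin is the TCP and whose axes are the flange's). Camera axes: x right, y down, z forward; pixel columns grow to the right and rows downward; lengths in m; the calibration is good to about 2 mm. A picture is of the moment at which its call begins: read the wrist's pose just before it. There is no depth.
- ctrl.close_job(): hands the job in; it is judged then, once.
The state is a dict: "time": time; "joint_positions": joint angles; "qd": joint speeds; "joint_torque": joint torques, N m; "position": TCP position; "tool_rot": TCP orientation; "ft_force": force on the tool from outside, world axes, zero at the start; "torque": the same for the moment, N m; "grip_width": opening from 0.0 (shut) to 1.0 (fully open); "grip_force": force on a finger pad.
Only numpy, scipy, OpenCV 4.12 (cv2) and the standard library are available. Lean on these libraries where they do the work, as an engineer would, in place of code of your own. Each camera call takes 0.05 s, during which the arm holds its last target. There are 200 camera calls.

## Working session

There is one attempt and no reset: what is moved stays moved. The work goes in short steps, Python scripts to look and compute and a shell command to move; the robot and the scene stay as the last step left them, time stands still between calls to the robot, and variables do not carry over. Pictures are saved under pics/ and viewed, at most 10 in all, crops included, and the job is handed in when it is done.

```bash
mkdir -p pics
python3 - <<'E'
from bench import ctrl
import cv2,numpy as np
s=ctrl.get_state();print({k:np.round(v,3).tolist() for k,v in s.items()}, ctrl.grip_point_offset)
for n in("side","top"):
    d=ctrl.get_image(n);cv2.imwrite(f"pics/{n}0.png",cv2.resize(d["image"][:,:,::-1],(800,600),interpolation=cv2.INTER_CUBIC));print(n,d["K"],d["k1"],np.round(d["world_to_cam"],3))
d=ctrl.get_image("wrist");print(np.round(d["hand_eye"],4),d["K"],d["k1"])
E
```

```text
{'time': 0.0, 'joint_positions': [1.256, 0.322, -0.07, 1.452, 0.023, 1.371, -0.057], 'qd': [-0.001, 0.0, 0.002, 0.001, -0.0, 0.0, 0.001], 'joint_torque': [-0.0, -49.129, -0.404, -31.253, -0.064, 0.044, 0.0], 'position': [0.21, -0.615, 0.221], 'tool_rot': [-3.097, -0.514, 0.001], 'ft_force': [-0.305, -0.467, -0.038], 'torque': [0.011, 0.01, 0.054], 'grip_force': 0.0, 'grip_width': 0.999} 0.0187
side [[357.46731753   0.         254.45834717]
 [  0.         357.46731753 193.15534538]
 [  0.           0.           1.        ]] -0.07551033452399447 [[ 0.846 -0.533  0.002 -0.414]
 [-0.394 -0.629 -0.67   0.284]
 [ 0.358  0.566 -0.742  0.653]
 [ 0.     0.     0.     1.   ]]
top [[459.40461594   0.         253.74247575]
 [  0.         459.40461594 193.10352378]
 [  0.           0.           1.        ]] -0.1600716432903251 [[ 0.025 -0.999 -0.026  0.05 ]
 [-0.984 -0.02  -0.176  0.517]
 [ 0.176  0.03  -0.984  1.077]
 [ 0.     0.     0.     1.   ]]
[[ 1.200e-03 -9.633e-01 -2.684e-01  7.390e-02]
 [ 1.000e+00  1.500e-03 -8.000e-04 -4.000e-04]
 [ 1.200e-03 -2.684e-01  9.633e-01 -1.621e-01]
 [ 0.000e+00  0.000e+00  0.000e+00  1.000e+00]] [[333.42633811   0.         252.96826502]
 [  0.         333.42633811 187.04259448]
 [  0.           0.           1.        ]] -0.024174868369340175
```

View pics/top0.png

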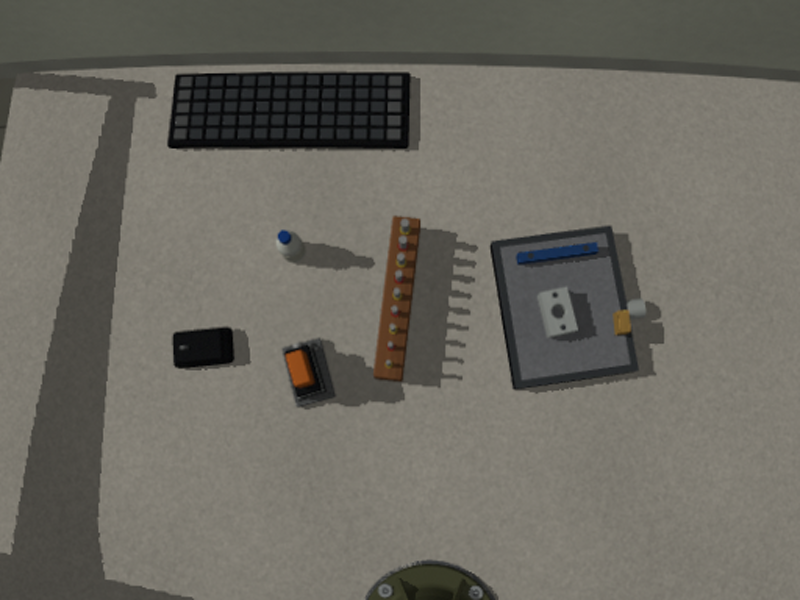

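View pics/side0.png

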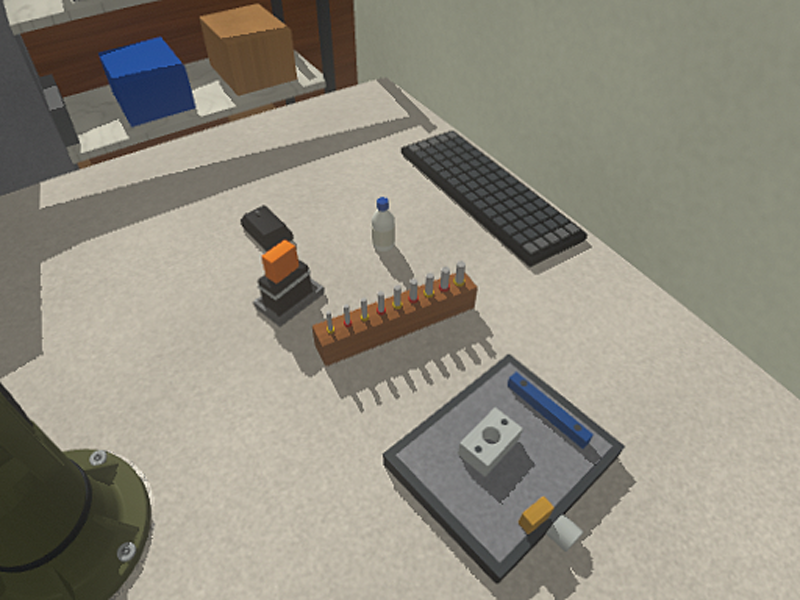

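The top view shows the block bore at about (558,311), the fence at (517–597, 250), the orange grip at about (300,368), and the rack running from (406,217) to (388,380). The side view agrees.

```bash
cat > h.py <<'E'
from bench import ctrl
import cv2,numpy as np
from scipy.spatial.transform import Rotation as R
S=1.5625
def grab(n):
    s=ctrl.get_state();d=ctrl.get_image(n)
    if n=="wrist":
        T=np.eye(4);T[:3,:3]=R.from_rotvec(s["tool_rot"]).as_matrix();T[:3,3]=s["position"];C=T@d["hand_eye"]
    else: C=np.linalg.inv(d["world_to_cam"])
    return d["image"],(d["K"],d["k1"],C)
def w(cam,px,z,s=S):
    "pixels (of a picture enlarged s times) to world xy on the plane at height z"
    K,k1,C=cam
    px=(np.atleast_2d(np.array(px,float))+.5)/s-.5
    n=cv2.undistortPoints(px[:,None],K,np.array([k1,0,0,0.]))[:,0]
    r=np.c_[n,np.ones(len(n))]@C[:3,:3].T
    return (C[:3,3]+r*((z-C[2,3])/r[:,2])[:,None])[:,:2]
def ang(v): return np.degrees(np.arctan2(v[1],v[0]))
def tool(s=None):
    s=s or ctrl.get_state();M=R.from_rotvec(s["tool_rot"]).as_matrix()
    return np.array(s["position"]),M
E
python3 - <<'E'
from h import *
im,c=grab("top")
for n,p,z in [("block",[(538,293),(570,288),(578,332),(547,338),(558,311)],.06),("stage",[(491,242),(610,228),(636,370),(515,388)],.03),("fence top",[(517,254),(597,244),(598,252),(518,263)],.05),("grip",[(285,350),(305,346),(315,384),(296,388)],.111),("rack",[(393,217),(420,219),(401,380),(375,378)],.05),("cleaner",[(285,237)],.1),("gauge",[(614,312),(631,310),(631,333),(616,335)],.06),("mouse",[(203,347)],.03)]:
    q=w(c,p,z);print(n,q.round(3).tolist(),"c",q[:4].mean(0).round(3),"ang",[round(ang(q[(i+1)%len(q)]-q[i]),1) for i in range(min(4,len(q)))])
P,M=tool();print(P,M.round(3).tolist())
E
```

```text
block [[0.532, -0.157], [0.541, -0.207], [0.472, -0.219], [0.462, -0.17], [0.505, -0.188]] c [ 0.502 -0.188] ang [np.float64(-79.9), np.float64(-170.6), np.float64(101.9), np.float64(-22.5)]
stage [[0.62, -0.087], [0.649, -0.282], [0.418, -0.318], [0.387, -0.125]] c [ 0.518 -0.203] ang [np.float64(-81.7), np.float64(-171.3), np.float64(99.1), np.float64(9.3)]
fence top [[0.596, -0.126], [0.616, -0.255], [0.603, -0.256], [0.582, -0.127]] c [ 0.599 -0.191] ang [np.float64(-81.4), np.float64(-174.7), np.float64(99.3), np.float64(5.8)]
grip [[0.429, 0.223], [0.436, 0.193], [0.381, 0.176], [0.374, 0.204]] c [0.405 0.199] ang [np.float64(-77.3), np.float64(-162.8), np.float64(103.4), np.float64(18.9)]
rack [[0.653, 0.072], [0.651, 0.028], [0.394, 0.053], [0.396, 0.093]] c [0.524 0.061] ang [np.float64(-93.4), np.float64(174.6), np.float64(87.0), np.float64(-4.7)]
cleaner [[0.604, 0.234]] c [0.604 0.234] ang [np.float64(0.0)]
gauge [[0.505, -0.276], [0.508, -0.303], [0.472, -0.302], [0.469, -0.278]] c [ 0.489 -0.29 ] ang [np.float64(-82.3), np.float64(178.3), np.float64(98.4), np.float64(3.6)]
mouse [[0.439, 0.371]] c [0.439 0.371] ang [np.float64(0.0)]
[ 0.20975396 -0.61488029  0.22190326] [[0.946, 0.323, -0.0], [0.323, -0.946, 0.001], [-0.0, -0.001, -1.0]]
```

```bash
python3 -m handwheel '[{"x":0.04,"y":-0.028,"wz":2},{"x":0.075,"y":-0.051,"wz":4},{"x":0.11,"y":-0.075,"wz":6},{"x":0.145,"y":-0.1,"wz":8},{"x":0.18,"y":-0.122,"wz":10},{"x":0.215,"y":-0.146,"wz":10},{"x":0.25,"y":-0.17,"wz":10},{"x":0.28,"y":-0.19,"wz":10},{"x":0.31,"y":-0.211,"wz":10},{"x":0.33,"y":-0.224,"wz":10}]' 0.08 20
python3 - <<'E'
from h import *
P,M=tool();print(P,M.round(3).tolist());t=np.array([.53,-.19,.20]);print("delta tool",M.T@(t-P))
E
```

```text
[ 0.20975396 -0.61488029  0.22190326] [[0.946, 0.323, -0.0], [0.323, -0.946, 0.001], [-0.0, -0.001, -1.0]]
delta tool [ 0.44030136 -0.29866683  0.02221196]invalid input at $[0]: expected keys x, y, z, wx, wy, wz
```

```bash
python3 -m handwheel '[{"x":0.033,"y":-0.022,"z":0,"wx":0,"wy":0,"wz":2},{"x":0.066,"y":-0.045,"z":0,"wx":0,"wy":0,"wz":4},{"x":0.1,"y":-0.068,"z":0,"wx":0,"wy":0,"wz":6},{"x":0.133,"y":-0.09,"z":0,"wx":0,"wy":0,"wz":8},{"x":0.166,"y":-0.113,"z":0,"wx":0,"wy":0,"wz":10},{"x":0.2,"y":-0.136,"z":0,"wx":0,"wy":0,"wz":10},{"x":0.233,"y":-0.158,"z":0,"wx":0,"wy":0,"wz":10},{"x":0.266,"y":-0.18,"z":0,"wx":0,"wy":0,"wz":10},{"x":0.3,"y":-0.203,"z":0,"wx":0,"wy":0,"wz":10},{"x":0.33,"y":-0.224,"z":0,"wx":0,"wy":0,"wz":10}]' 0.08 20
python3 - <<'E'
from h import *
P,M=tool();print(P,M.round(3).tolist());t=np.array([.53,-.19,.20]);print("delta tool",M.T@(t-P))
E
```

```text
time: 1.03
position: [0.4511, -0.2941, 0.2227]
tool_rot: [3.132, 0.244, 0.001]
ft_force: [1.2, -0.2, -0.3]
grip_width: 0.918
grip_force: 0.0
[ 0.451133   -0.29409235  0.22265722] [[0.988, 0.155, 0.0], [0.155, -0.988, 0.0], [0.0, 0.0, -1.0]]
delta tool [ 0.09401584 -0.09063401  0.0226951 ]
```

```bash
python3 -m handwheel '[{"x":0.025,"y":-0.025,"z":0.005,"wx":0,"wy":0,"wz":0},{"x":0.05,"y":-0.05,"z":0.01,"wx":0,"wy":0,"wz":0},{"x":0.075,"y":-0.07,"z":0.017,"wx":0,"wy":0,"wz":0},{"x":0.094,"y":-0.09,"z":0.022,"wx":0,"wy":0,"wz":0},{"x":0.094,"y":-0.09,"z":0.022,"wx":0,"wy":0,"wz":0},{"x":0.094,"y":-0.09,"z":0.022,"wx":0,"wy":0,"wz":0},{"x":0.094,"y":-0.09,"z":0.022,"wx":0,"wy":0,"wz":0}]'
python3 - <<'E'
from h import *
im,c=grab("wrist");np.savez("w1.npz",im=im,K=c[0],k1=c[1],C=c[2]);cv2.imwrite("pics/w1.png",cv2.resize(im[:,:,::-1],(800,600),interpolation=cv2.INTER_CUBIC))
E
```

```text
time: 1.62
position: [0.5284, -0.1941, 0.2004]
tool_rot: [3.132, 0.241, -0.001]
ft_force: [0.0, -0.5, 0.2]
grip_width: 0.917
grip_force: 0.0
```

View pics/w1.png

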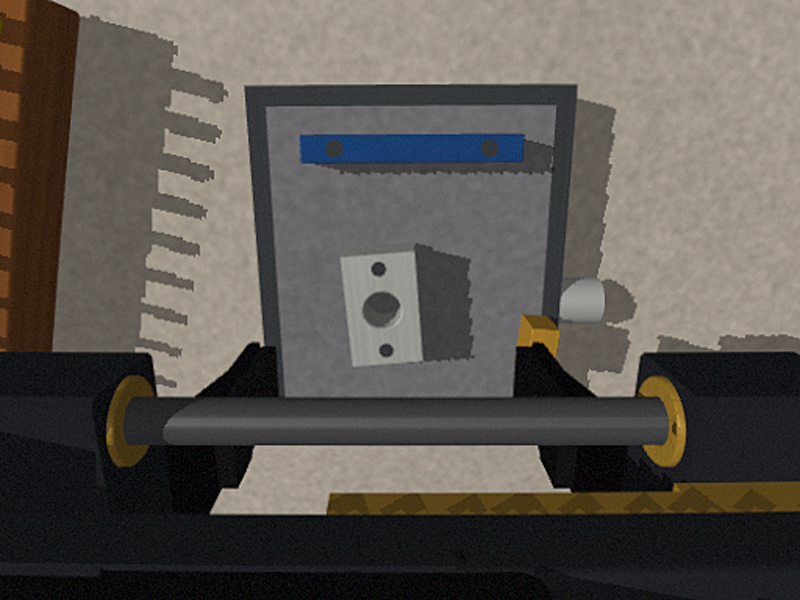

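The wrist view shows the block top corners at (340,257), (415,245), (424,360), (352,366), with the bore at (382,310). The fence face's top edge runs from (301,162) to (524,162).

Run:
```python
from h import *
d=np.load("w1.npz");c=(d["K"],float(d["k1"]),d["C"])
b=w(c,[(340,257),(414,248),(424,360),(352,366),(382,310)],.06);f=w(c,[(301,163),(524,162)],.05)
st=w(c,[(246,86),(577,86)],.03)
print("block",b.round(4).tolist(),b[:4].mean(0),"yaws",ang(b[0]-b[3]),ang(b[1]-b[2]),ang(b[0]-b[1])-90,ang(b[3]-b[2])-90)
y=ang(f[0]-f[1])-90;print("fence",f.round(4),f.mean(0),"yaw",y,"stage",ang(st[0]-st[1])-90)
u=np.array([np.cos(np.radians(y)),np.sin(np.radians(y))])
bb=b[4];print("gap",(f.mean(0)-bb)@u-.035)
P,M=tool();print(P,"tool yaw",ang(M[:2,0]),"to block tool axes",M.T@(np.r_[bb,.038]-P))
```

```text
block [[0.5342, -0.1593], [0.5463, -0.2016], [0.4772, -0.2195], [0.4662, -0.1755], [0.5056, -0.1887]] [ 0.50597835 -0.18895662] yaws 13.408682111186742 14.457946146421436 15.920139604063792 14.040541535907806
fence [[ 0.584  -0.1289]
 [ 0.6047 -0.2574]] [ 0.59433597 -0.19313626] yaw 9.154181874953267 stage 8.91075977763876
gap 0.051931825854689834
[ 0.52820141 -0.19485291  0.20054254] tool yaw 8.722183189396711 to block tool axes [-0.02133429 -0.00969085  0.16254821]
```

```bash
python3 -m handwheel '[{"x":-0.011,"y":-0.005,"z":0.02,"wx":0,"wy":0,"wz":-3},{"x":-0.0213,"y":-0.0097,"z":0.05,"wx":0,"wy":0,"wz":-5.2},{"x":-0.0213,"y":-0.0097,"z":0.08,"wx":0,"wy":0,"wz":-5.2},{"x":-0.0213,"y":-0.0097,"z":0.105,"wx":0,"wy":0,"wz":-5.2},{"x":-0.0213,"y":-0.0097,"z":0.13,"wx":0,"wy":0,"wz":-5.2},{"x":-0.0213,"y":-0.0097,"z":0.15,"wx":0,"wy":0,"wz":-5.2},{"x":-0.0213,"y":-0.0097,"z":0.16,"wx":0,"wy":0,"wz":-5.2},{"x":-0.0213,"y":-0.0097,"z":0.164,"wx":0,"wy":0,"wz":-5.2},{"x":-0.0213,"y":-0.0097,"z":0.164,"wx":0,"wy":0,"wz":-5.2}]' 0.08 15 && python3 -m handwheel '[{"x":0,"y":0,"z":0,"wx":0,"wy":0,"wz":0},{"x":0,"y":0,"z":0,"wx":0,"wy":0,"wz":0},{"x":0,"y":0,"z":0,"wx":0,"wy":0,"wz":0},{"x":0,"y":0,"z":0,"wx":0,"wy":0,"wz":0},{"x":0,"y":0,"z":0,"wx":0,"wy":0,"wz":0},{"x":0,"y":0,"z":0,"wx":0,"wy":0,"wz":0},{"x":0,"y":0,"z":0,"wx":0,"wy":0,"wz":0},{"x":0,"y":0,"z":0,"wx":0,"wy":0,"wz":0}]' 0.03 10
```

```text
time: 2.42
position: [0.5058, -0.1879, 0.0363]
tool_rot: [-3.118, -0.381, 0.001]
ft_force: [0.6, -0.3, -0.3]
grip_width: 0.921
grip_force: 0.0
time: 3.08
position: [0.5067, -0.1873, 0.0369]
tool_rot: [3.117, 0.384, 0.001]
ft_force: [0.4, -1.5, 1.7]
grip_width: 0.503
grip_force: 10.0
```

```bash
python3 -m handwheel '[{"x":0.004,"y":0.0003,"z":0,"wx":0,"wy":0,"wz":1},{"x":0.01,"y":0.0009,"z":0,"wx":0,"wy":0,"wz":2},{"x":0.016,"y":0.0014,"z":0,"wx":0,"wy":0,"wz":3},{"x":0.022,"y":0.0019,"z":0,"wx":0,"wy":0,"wz":4},{"x":0.028,"y":0.0024,"z":0,"wx":0,"wy":0,"wz":4.9},{"x":0.034,"y":0.0029,"z":0,"wx":0,"wy":0,"wz":4.9},{"x":0.039,"y":0.0033,"z":0,"wx":0,"wy":0,"wz":4.9},{"x":0.043,"y":0.0037,"z":0,"wx":0,"wy":0,"wz":4.9},{"x":0.046,"y":0.0039,"z":0,"wx":0,"wy":0,"wz":4.9},{"x":0.048,"y":0.0041,"z":0,"wx":0,"wy":0,"wz":4.9}]'
python3 -m handwheel '[{"x":0.001,"y":0,"z":0,"wx":0,"wy":0,"wz":0},{"x":0.002,"y":0,"z":0,"wx":0,"wy":0,"wz":0},{"x":0.003,"y":0,"z":0,"wx":0,"wy":0,"wz":0},{"x":0.003,"y":0,"z":0,"wx":0,"wy":0,"wz":0}]'
python3 -m handwheel '[{"x":0.0005,"y":0,"z":0,"wx":0,"wy":0,"wz":0},{"x":0.001,"y":0,"z":0,"wx":0,"wy":0,"wz":0},{"x":0.0015,"y":0,"z":0,"wx":0,"wy":0,"wz":0},{"x":0.0015,"y":0,"z":0,"wx":0,"wy":0,"wz":0}]'
```

```text
time: 3.92
position: [0.5531, -0.1797, 0.0369]
tool_rot: [3.131, 0.249, -0.004]
ft_force: [-5.7, 0.5, 6.9]
grip_width: 0.506
grip_force: 10.0
time: 4.25
position: [0.556, -0.1793, 0.0369]
tool_rot: [3.131, 0.249, -0.004]
ft_force: [-3.7, -1.0, 5.6]
grip_width: 0.506
grip_force: 10.0
time: 4.58
position: [0.5573, -0.1791, 0.0369]
tool_rot: [3.131, 0.249, -0.004]
ft_force: [-4.5, -0.4, 5.9]
grip_width: 0.507
grip_force: 10.0
```

```bash
python3 -m handwheel '[{"x":0.0005,"y":0,"z":0,"wx":0,"wy":0,"wz":0},{"x":0.001,"y":0,"z":0,"wx":0,"wy":0,"wz":0},{"x":0.0015,"y":0,"z":0,"wx":0,"wy":0,"wz":0},{"x":0.0015,"y":0,"z":0,"wx":0,"wy":0,"wz":0}]'
python3 -m handwheel '[{"x":0.0005,"y":0,"z":0,"wx":0,"wy":0,"wz":0},{"x":0.001,"y":0,"z":0,"wx":0,"wy":0,"wz":0},{"x":0.0015,"y":0,"z":0,"wx":0,"wy":0,"wz":0},{"x":0.0015,"y":0,"z":0,"wx":0,"wy":0,"wz":0}]'
```

```text
time: 4.92
position: [0.5586, -0.1789, 0.0369]
tool_rot: [3.131, 0.249, -0.005]
ft_force: [-3.4, -0.8, 5.7]
grip_width: 0.51
grip_force: 10.0
time: 5.25
position: [0.5587, -0.1789, 0.0368]
tool_rot: [3.131, 0.248, -0.01]
ft_force: [-7.1, -0.5, 9.5]
grip_width: 0.5
grip_force: 10.0
```

```bash
python3 -m handwheel '[{"x":0.0005,"y":0,"z":0,"wx":0,"wy":0,"wz":0},{"x":0.001,"y":0,"z":0,"wx":0,"wy":0,"wz":0},{"x":0.001,"y":0,"z":0,"wx":0,"wy":0,"wz":0},{"x":0.001,"y":0,"z":0,"wx":0,"wy":0,"wz":0}]'
python3 -m handwheel '[{"x":0,"y":0,"z":0,"wx":0,"wy":0,"wz":0},{"x":0,"y":0,"z":0,"wx":0,"wy":0,"wz":0},{"x":0,"y":0,"z":0,"wx":0,"wy":0,"wz":0},{"x":0,"y":0,"z":0,"wx":0,"wy":0,"wz":0},{"x":0,"y":0,"z":0,"wx":0,"wy":0,"wz":0},{"x":0,"y":0,"z":0,"wx":0,"wy":0,"wz":0}]' 0.07
```

```text
time: 5.58
position: [0.5589, -0.1789, 0.0367]
tool_rot: [3.132, 0.248, -0.012]
ft_force: [-10.7, -0.5, 11.2]
grip_width: 0.505
grip_force: 10.0
time: 6.08
position: [0.5625, -0.1778, 0.0364]
tool_rot: [-3.131, -0.251, -0.0]
ft_force: [0.2, 0.5, -0.5]
grip_width: 0.788
grip_force: 0.0
```

```bash
python3 -m handwheel '[{"x":0,"y":0,"z":-0.01,"wx":0,"wy":0,"wz":0},{"x":0,"y":0,"z":-0.03,"wx":0,"wy":0,"wz":0},{"x":0,"y":0,"z":-0.06,"wx":0,"wy":0,"wz":0},{"x":0,"y":0,"z":-0.09,"wx":0,"wy":0,"wz":0},{"x":-0.01,"y":0,"z":-0.12,"wx":0,"wy":0,"wz":0},{"x":-0.02,"y":0,"z":-0.14,"wx":0,"wy":0,"wz":0},{"x":-0.02,"y":0,"z":-0.15,"wx":0,"wy":0,"wz":0},{"x":-0.02,"y":0,"z":-0.15,"wx":0,"wy":0,"wz":0},{"x":-0.02,"y":0,"z":-0.15,"wx":0,"wy":0,"wz":0}]' 0.08
python3 - <<'E'
from h import *
im,c=grab("wrist");np.savez("w2.npz",im=im,K=c[0],k1=c[1],C=c[2]);cv2.imwrite("pics/w2.png",cv2.resize(im[40:240,140:407,::-1],(800,600),interpolation=cv2.INTER_CUBIC))
E
```

```text
time: 6.83
position: [0.5429, -0.181, 0.1865]
tool_rot: [3.131, 0.25, 0.001]
ft_force: [0.3, -0.0, -1.1]
grip_width: 0.92
grip_force: 0.0
```

View pics/w2.png

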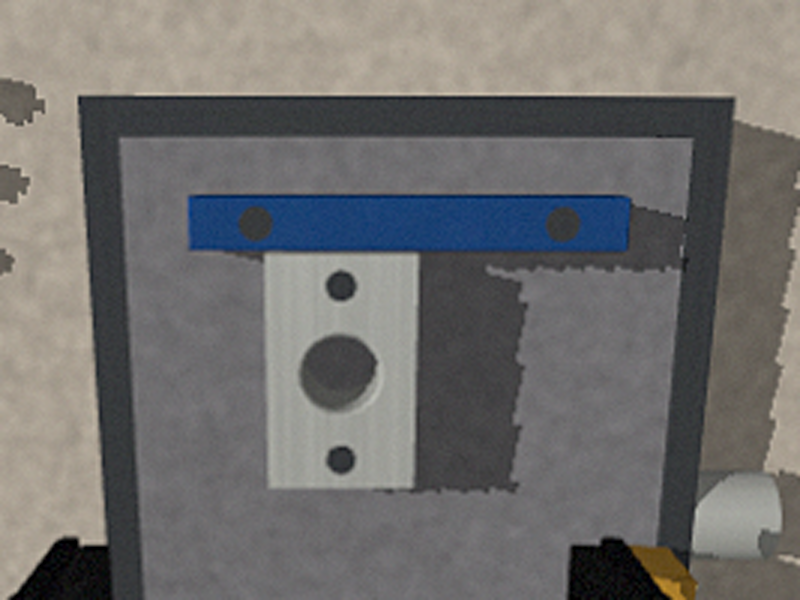

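The block end at row 252, from (265,252) to (419,252), meets the fence's lower edge at row 250 and looks square. I'll check this with numbers.

Run:
```python
from h import *
d=np.load("w2.npz");c=(d["K"],float(d["k1"]),d["C"])
f=lambda p,z:w(c,(np.array(p,float)+.5)/[800/267,3]+[140,40]-.5,z,1)
b=f([(265,252),(419,252),(415,488),(268,488),(339,373)],.06);e=f([(189,250),(628,250)],.05);h=f([(341,285),(341,460)],.06)
y=ang(e[0]-e[1])-90;u=np.array([np.cos(np.radians(y)),np.sin(np.radians(y))]);v=np.array([-u[1],u[0]])
print("fence yaw",y,"block yaw",ang(b[0]-b[1])-90,ang(b[3]-b[2])-90,"holes",ang(h[0]-h[1]))
print("rel fence",[(round((p-e.mean(0))@u*1e3,1),round((p-e.mean(0))@v*1e3,1)) for p in b],"bore",b[4],"holes mid",h.mean(0),"fence",e.mean(0))
P,M=tool();print(P,ang(M[:2,0]));t=e.mean(0)-.095*u+v*((b[4]-e.mean(0))@v);print("behind delta",M.T@(np.r_[t,.05]-P))
g=np.array([.405,.199]);print("grip delta",M.T@(np.r_[g,.25]-P))
```

```text
fence yaw 9.253288109981384 block yaw 9.218075229348258 9.225590996022461 holes 9.236738350615449
rel fence [(np.float64(0.2), np.float64(41.6)), (np.float64(0.2), np.float64(-2.3)), (np.float64(-70.5), np.float64(-2.5)), (np.float64(-70.4), np.float64(42.2)), (np.float64(-34.9), np.float64(20.6))] bore [ 0.55704354 -0.17786227] holes mid [ 0.55667917 -0.1785179 ] fence [ 0.5948025  -0.19254889]
[ 0.54232274 -0.18075371  0.18535837] 9.155301480021702
behind delta [-0.04493865 -0.00029669  0.13541251]
grip delta [-0.0752276  -0.39681916 -0.06422086]
```

Flush and square to within about 0.2 mm. Next is the head.

```bash
python3 -m handwheel '[{"x":-0.002,"y":-0.015,"z":-0.015,"wx":0,"wy":0,"wz":-1},{"x":-0.007,"y":-0.05,"z":-0.03,"wx":0,"wy":0,"wz":-2},{"x":-0.012,"y":-0.088,"z":-0.045,"wx":0,"wy":0,"wz":-3},{"x":-0.017,"y":-0.126,"z":-0.06,"wx":0,"wy":0,"wz":-4},{"x":-0.022,"y":-0.164,"z":-0.07,"wx":0,"wy":0,"wz":-5},{"x":-0.027,"y":-0.202,"z":-0.075,"wx":0,"wy":0,"wz":-6},{"x":-0.032,"y":-0.24,"z":-0.075,"wx":0,"wy":0,"wz":-7},{"x":-0.038,"y":-0.278,"z":-0.075,"wx":0,"wy":0,"wz":-8},{"x":-0.043,"y":-0.316,"z":-0.075,"wx":0,"wy":0,"wz":-8},{"x":-0.048,"y":-0.35,"z":-0.075,"wx":0,"wy":0,"wz":-8}]' 0.07
python3 -m handwheel '[{"x":0,"y":-0.025,"z":0,"wx":0,"wy":0,"wz":0},{"x":0,"y":-0.04,"z":0,"wx":0,"wy":0,"wz":0},{"x":0,"y":-0.049,"z":0,"wx":0,"wy":0,"wz":0},{"x":0,"y":-0.049,"z":0,"wx":0,"wy":0,"wz":0},{"x":0,"y":-0.049,"z":0,"wx":0,"wy":0,"wz":0},{"x":0,"y":-0.049,"z":0,"wx":0,"wy":0,"wz":0}]'
python3 - <<'E'
from h import *
im,c=grab("wrist");np.savez("w3.npz",im=im,K=c[0],k1=c[1],C=c[2]);cv2.imwrite("pics/w3.png",cv2.resize(im[:,:,::-1],(800,600),interpolation=cv2.INTER_CUBIC))
E
```

```text
time: 7.72
position: [0.4379, 0.1592, 0.2599]
tool_rot: [-3.106, -0.471, 0.004]
ft_force: [1.2, 0.6, -0.1]
grip_width: 0.801
grip_force: 0.0
time: 8.22
position: [0.4256, 0.202, 0.2608]
tool_rot: [3.107, 0.465, -0.002]
ft_force: [-0.6, 0.0, 0.2]
grip_width: 0.802
grip_force: 0.0
```

View pics/w3.png

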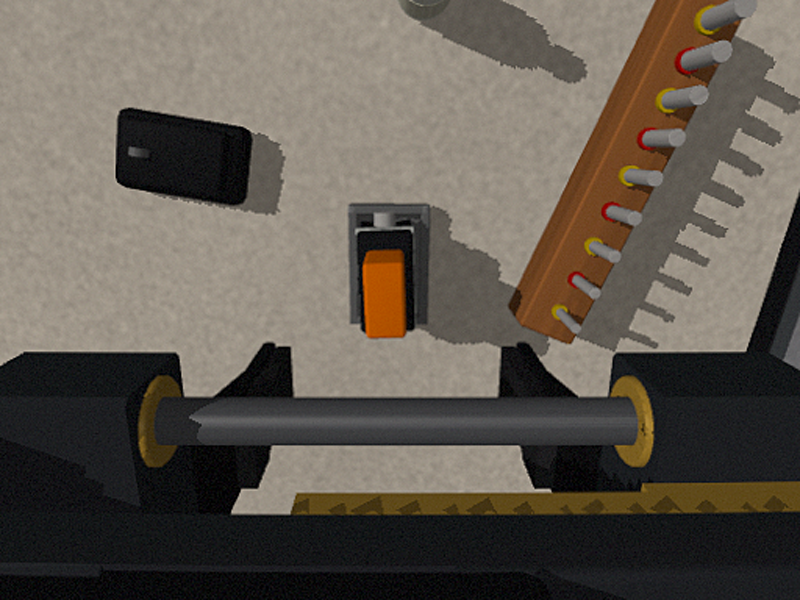

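Run:
```python
from h import *
d=np.load("w3.npz");c=(d["K"],float(d["k1"]),d["C"]);im=d["im"]
print(im[155:222:1,246,0].tolist())
for r in (160,185,205): print(r,im[r,228:266,0].tolist())
q=w(c,[(405,337),(367,337),(363,251),(404,250)],.111);print(q.round(4).tolist(),[np.linalg.norm(q[i]-q[i-1]).round(4) for i in range(4)],ang(q[3]-q[0]),ang(q[2]-q[1]),ang(q[1]-q[0])-90)
P,M=tool();print(P,ang(M[:2,0]))
```

```text
[24, 13, 24, 9, 44, 111, 134, 128, 124, 131, 131, 129, 131, 159, 183, 183, 181, 181, 180, 184, 180, 180, 178, 181, 179, 178, 181, 181, 178, 178, 179, 181, 177, 177, 179, 178, 179, 178, 179, 177, 177, 177, 180, 177, 179, 179, 179, 174, 178, 173, 177, 176, 176, 177, 177, 174, 173, 176, 177, 175, 145, 136, 155, 154, 156, 153, 156]
160 [44, 15, 12, 28, 23, 0, 0, 39, 80, 96, 96, 104, 103, 101, 98, 101, 99, 102, 111, 106, 106, 105, 106, 105, 105, 105, 112, 108, 89, 50, 9, 16, 17, 15, 14, 15, 41, 51]
185 [74, 36, 4, 12, 106, 188, 200, 183, 182, 183, 186, 177, 182, 183, 179, 181, 180, 176, 179, 177, 176, 178, 175, 178, 173, 179, 176, 179, 168, 138, 100, 56, 0, 8, 7, 12, 14, 51]
205 [76, 76, 53, 6, 0, 102, 189, 204, 183, 174, 178, 176, 180, 177, 179, 177, 176, 178, 177, 176, 172, 175, 175, 175, 172, 169, 173, 170, 173, 159, 122, 80, 20, 12, 18, 10, 0, 54]
[[0.3864, 0.1844], [0.3793, 0.2075], [0.432, 0.2254], [0.4399, 0.2018]] [np.float64(0.0563), np.float64(0.0242), np.float64(0.0557), np.float64(0.0249)] 17.982560755128883 18.74045319712401 17.11045489723945
[0.42571586 0.2019973  0.26098529] 16.98888643095051
```

Run:
```python
from h import *
d=np.load("w3.npz");c=(d["K"],float(d["k1"]),d["C"])
q=w(c,[(259,214.6),(233.3,214.6),(231,167.7),(257,167.7)],.111,1);print(q.round(4).tolist(),[np.linalg.norm(q[i]-q[i-1]).round(4) for i in range(4)],ang(q[3]-q[0]),ang(q[2]-q[1]),ang(q[1]-q[0])-90)
P,M=tool();g=q.mean(0);print(g,ang(M[:2,0]),M.T@(np.r_[g,.072]-P))
```

```text
[[0.3873, 0.1847], [0.3798, 0.2091], [0.4249, 0.2245], [0.4322, 0.2008]] [np.float64(0.0477), np.float64(0.0256), np.float64(0.0477), np.float64(0.0249)] 19.659649576443286 18.812220093069183 17.110637918218686
[0.40605018 0.20477693] 16.98888643095051 [-0.01779604 -0.00841651  0.18900362]
```

```bash
python3 -m handwheel '[{"x":-0.01,"y":-0.005,"z":0.02,"wx":0,"wy":0,"wz":-1},{"x":-0.018,"y":-0.0084,"z":0.05,"wx":0,"wy":0,"wz":-1},{"x":-0.018,"y":-0.0084,"z":0.08,"wx":0,"wy":0,"wz":-1},{"x":-0.018,"y":-0.0084,"z":0.11,"wx":0,"wy":0,"wz":-1},{"x":-0.018,"y":-0.0084,"z":0.14,"wx":0,"wy":0,"wz":-1},{"x":-0.018,"y":-0.0084,"z":0.165,"wx":0,"wy":0,"wz":-1},{"x":-0.018,"y":-0.0084,"z":0.18,"wx":0,"wy":0,"wz":-1},{"x":-0.018,"y":-0.0084,"z":0.188,"wx":0,"wy":0,"wz":-1},{"x":-0.018,"y":-0.0084,"z":0.188,"wx":0,"wy":0,"wz":-1},{"x":-0.018,"y":-0.0084,"z":0.188,"wx":0,"wy":0,"wz":-1}]'
python3 -m handwheel '[{"x":0,"y":0,"z":0,"wx":0,"wy":0,"wz":0},{"x":0,"y":0,"z":0,"wx":0,"wy":0,"wz":0},{"x":0,"y":0,"z":0,"wx":0,"wy":0,"wz":0},{"x":0,"y":0,"z":0,"wx":0,"wy":0,"wz":0},{"x":0,"y":0,"z":0,"wx":0,"wy":0,"wz":0},{"x":0,"y":0,"z":0,"wx":0,"wy":0,"wz":0},{"x":0,"y":0,"z":0,"wx":0,"wy":0,"wz":0},{"x":0,"y":0,"z":0,"wx":0,"wy":0,"wz":0},{"x":0,"y":0,"z":0,"wx":0,"wy":0,"wz":0},{"x":0,"y":0,"z":0,"wx":0,"wy":0,"wz":0}]' 0.01 40
python3 -m handwheel '[{"x":0,"y":0,"z":-0.005,"wx":0,"wy":0,"wz":0},{"x":0,"y":0,"z":-0.015,"wx":0,"wy":0,"wz":0},{"x":0,"y":0,"z":-0.03,"wx":0,"wy":0,"wz":0},{"x":0,"y":0,"z":-0.05,"wx":0,"wy":0,"wz":0},{"x":0,"y":0,"z":-0.075,"wx":0,"wy":0,"wz":0},{"x":0,"y":0,"z":-0.105,"wx":0,"wy":0,"wz":0},{"x":0,"y":0,"z":-0.135,"wx":0,"wy":0,"wz":0},{"x":0,"y":0,"z":-0.155,"wx":0,"wy":0,"wz":0},{"x":0,"y":0,"z":-0.165,"wx":0,"wy":0,"wz":0},{"x":0,"y":0,"z":-0.165,"wx":0,"wy":0,"wz":0}]'
```

```text
time: 9.1
position: [0.406, 0.206, 0.0738]
tool_rot: [-3.102, -0.493, 0.0]
ft_force: [1.0, -0.1, 0.5]
grip_width: 0.804
grip_force: 0.0
time: 9.93
position: [0.4055, 0.2062, 0.0734]
tool_rot: [3.102, 0.495, -0.0]
ft_force: [0.9, -0.5, -1.1]
grip_width: 0.298
grip_force: 40.2
time: 10.77
position: [0.4066, 0.2072, 0.241]
tool_rot: [-3.102, -0.496, -0.007]
ft_force: [0.1, 1.5, -3.3]
grip_width: 0.296
grip_force: 40.2
```

```bash
python3 -m handwheel '[{"x":0.001,"y":0.008,"z":0,"wx":0,"wy":0,"wz":0},{"x":0.001,"y":0.025,"z":0,"wx":0,"wy":0,"wz":1},{"x":0.003,"y":0.05,"z":0,"wx":0,"wy":0,"wz":2},{"x":0.004,"y":0.08,"z":0,"wx":0,"wy":0,"wz":3},{"x":0.006,"y":0.11,"z":0,"wx":0,"wy":0,"wz":4},{"x":0.007,"y":0.14,"z":0,"wx":0,"wy":0,"wz":5},{"x":0.009,"y":0.17,"z":0,"wx":0,"wy":0,"wz":6},{"x":0.01,"y":0.2,"z":0,"wx":0,"wy":0,"wz":7},{"x":0.012,"y":0.23,"z":0,"wx":0,"wy":0,"wz":8},{"x":0.013,"y":0.255,"z":0,"wx":0,"wy":0,"wz":9}]'
python3 -m handwheel '[{"x":0.005,"y":0.025,"z":0,"wx":0,"wy":0,"wz":0},{"x":0.01,"y":0.05,"z":0,"wx":0,"wy":0,"wz":0},{"x":0.014,"y":0.075,"z":0,"wx":0,"wy":0,"wz":0},{"x":0.019,"y":0.1,"z":0,"wx":0,"wy":0,"wz":0},{"x":0.024,"y":0.125,"z":0.005,"wx":0,"wy":0,"wz":0},{"x":0.028,"y":0.145,"z":0.015,"wx":0,"wy":0,"wz":0},{"x":0.031,"y":0.154,"z":0.03,"wx":0,"wy":0,"wz":0},{"x":0.033,"y":0.155,"z":0.045,"wx":0,"wy":0,"wz":0},{"x":0.033,"y":0.155,"z":0.05,"wx":0,"wy":0,"wz":0},{"x":0.033,"y":0.155,"z":0.05,"wx":0,"wy":0,"wz":0}]'
python3 - <<'E'
from h import *
P,M=tool();print(P,ang(M[:2,0]),M[:,2].round(4),M.T@(np.array([.5569,-.178,.15])-P))
ims=[]
for n in("side","wrist"):
    im,c=grab(n);np.savez(n+"4.npz",im=im,K=c[0],k1=c[1],C=c[2]);ims.append(im)
cv2.imwrite("pics/s4.png",cv2.resize(ims[0][180:380,200:467,::-1],(800,600),interpolation=cv2.INTER_CUBIC))
cv2.imwrite("pics/w4.png",cv2.resize(ims[1][:,:,::-1],(800,600),interpolation=cv2.INTER_CUBIC))
E
```

```text
time: 11.6
position: [0.4964, -0.0364, 0.2363]
tool_rot: [3.132, 0.243, -0.006]
ft_force: [0.3, 0.2, -2.4]
grip_width: 0.294
grip_force: 40.2
time: 12.43
position: [0.5523, -0.18, 0.1853]
tool_rot: [-3.129, -0.249, 0.009]
ft_force: [-0.5, -0.2, -2.7]
grip_width: 0.292
grip_force: 40.2
[ 0.55227692 -0.18000873  0.18529572] 9.084425173537408 [-0.0059  0.0023 -1.    ] [ 0.00507565 -0.00113949  0.0352723 ]
```

View pics/s4.png

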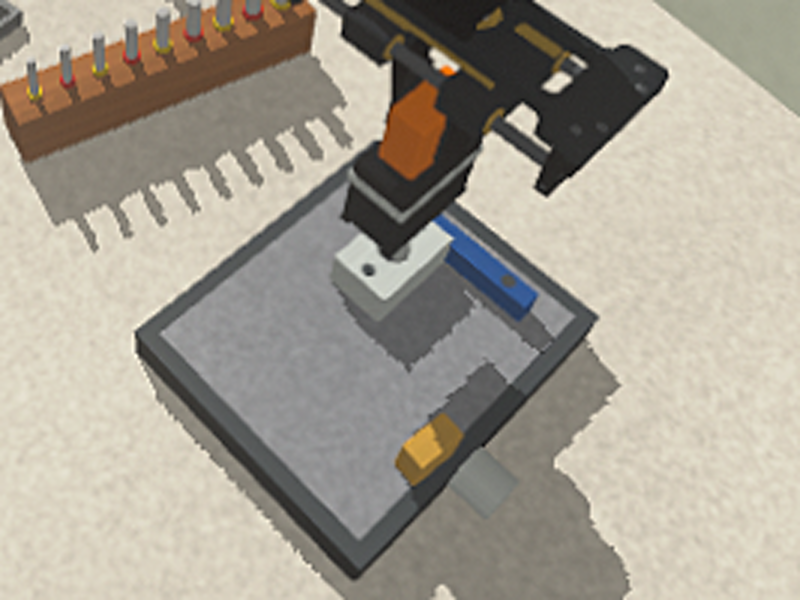

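View pics/w4.png

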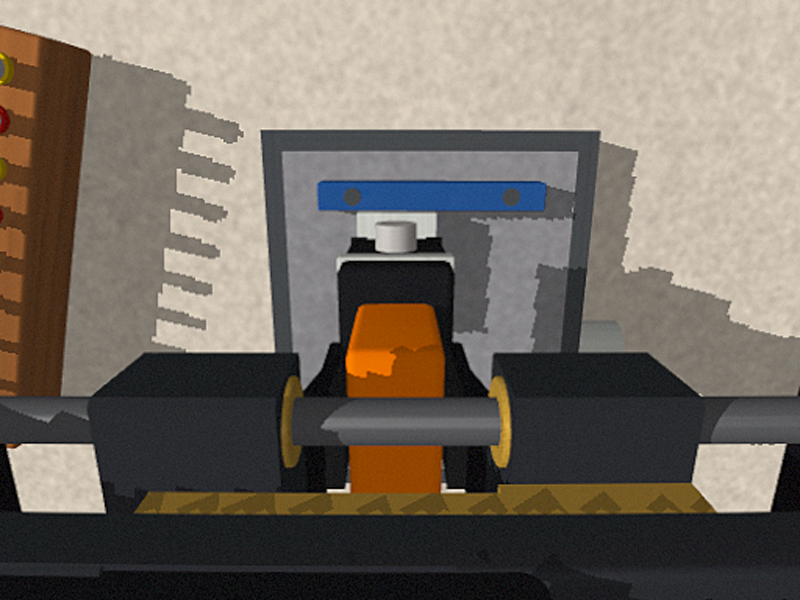

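The side view shows the head upright, clear above the block. In the wrist view the grip's front-top edge is at row 347 (348–443), its foot at row 304 (361–434), and the housing's front-top edge at row 262. From these I'll measure the head's offset and tilt in the tool frame.

Run:
```python
from h import *
d=np.load("wrist4.npz");k1=float(d["k1"]);P,M=tool()
T=np.eye(4);T[:3,:3]=M;T[:3,3]=P
Ct=np.linalg.inv(T)@d["C"];c=(d["K"],k1,Ct)
im=d["im"];print(im[160:228,253,0].tolist())
L=.0674
for n,p,h in [("grip top edge",[(348,347),(443,347)],.105),("grip foot",[(361,304),(434,304)],.06),("housing top",[(340,263),(452,263)],.06)]:
    q=w(c,p,L-h);print(n,(q*1e3).round(1).tolist())
# bore check
cb=(d["K"],k1,d["C"]);f=w(cb,[(318,210),(546,210)],.05);u=np.array([np.cos(np.radians(9.2)),np.sin(np.radians(9.2))])
print("fence now",f.round(4),f.mean(0),ang(f[0]-f[1])-90,"bore",f.mean(0)-.035*u+.0203*np.array([-u[1],u[0]]))
```

```text
[186, 146, 90, 120, 157, 202, 159, 0, 14, 10, 9, 25, 32, 22, 28, 26, 24, 28, 24, 31, 28, 29, 31, 33, 33, 25, 33, 26, 30, 28, 23, 26, 23, 14, 114, 163, 155, 150, 152, 149, 156, 152, 155, 155, 156, 156, 158, 156, 157, 161, 156, 158, 158, 157, 159, 159, 159, 161, 156, 156, 160, 163, 146, 123, 135, 136, 138, 167]
grip top edge [[24.4, -12.6], [24.4, 11.4]]
grip foot [[22.0, -12.3], [22.1, 12.3]]
housing top [[36.2, -19.0], [36.2, 17.9]]
fence now [[ 0.5844 -0.1287]
 [ 0.6054 -0.2573]] [ 0.59491771 -0.19302609] 9.25058573923235 bore [ 0.55712235 -0.17858307]
```

```bash
python3 -m handwheel '[{"x":0.002,"y":0,"z":0.005,"wx":0,"wy":0,"wz":0},{"x":0.004,"y":-0.001,"z":0.012,"wx":0,"wy":0,"wz":0},{"x":0.0057,"y":-0.001,"z":0.02,"wx":0,"wy":0,"wz":0},{"x":0.0057,"y":-0.001,"z":0.027,"wx":0,"wy":0,"wz":0},{"x":0.0057,"y":-0.001,"z":0.033,"wx":0,"wy":0,"wz":0},{"x":0.0057,"y":-0.001,"z":0.036,"wx":0,"wy":0,"wz":0},{"x":0.0057,"y":-0.001,"z":0.038,"wx":0,"wy":0,"wz":0},{"x":0.0057,"y":-0.001,"z":0.038,"wx":0,"wy":0,"wz":0},{"x":0.0057,"y":-0.001,"z":0.038,"wx":0,"wy":0,"wz":0},{"x":0.0057,"y":-0.001,"z":0.038,"wx":0,"wy":0,"wz":0}]'
cat > ov.py <<'E'
from h import *
import sys
from itertools import product
P,M=tool();print(P,ang(M[:2,0]),M[:,2].round(4))
im,c=grab("side");K,k1,C=c;V=np.linalg.inv(C)
s=4;x0,y0,W,H=295,190,200,150
o=cv2.resize(im[y0:y0+H,x0:x0+W,::-1],(W*s,H*s),interpolation=cv2.INTER_CUBIC)
def draw(T,lx,ly,z0,z1,col):
    pts=np.array(list(product((-lx/2,lx/2),(-ly/2,ly/2),(z0,z1))));X=pts@T[:3,:3].T+T[:3,3]
    p=cv2.projectPoints(X,cv2.Rodrigues(V[:3,:3])[0],V[:3,3],K,np.array([k1,0,0,0.]))[0][:,0]
    p=((p-[x0,y0]+.5)*s-.5).round().astype(int)
    for i in range(8):
        for j in (1,2,4):
            if not i&j: cv2.line(o,p[i].tolist(),p[i|j].tolist(),col,1)
def pose(x,y,z,yaw):
    T=np.eye(4);T[:3,:3]=R.from_euler("z",yaw,degrees=True).as_matrix();T[:3,3]=x,y,z;return T
h=P+M@[-.0008,0,.0674]
T=pose(*h,ang(M[:2,0]));draw(T,.074,.040,0,.06,(0,255,0));draw(T,.05,.026,.06,.105,(255,255,0))
draw(pose(.557,-.1782,.03,9.2),.07,.044,0,.03,(0,0,255))
cv2.imwrite(sys.argv[1],o)
E
python3 ov.py pics/o5.png
```

```text
time: 13.37
position: [0.5602, -0.178, 0.151]
tool_rot: [3.131, 0.25, 0.001]
ft_force: [0.3, -0.7, -3.2]
grip_width: 0.294
grip_force: 40.2
[ 0.56018161 -0.1779598   0.15096871] 9.13365271501799 [ 7.e-04 -4.e-04 -1.e+00]
```

View pics/o5.png

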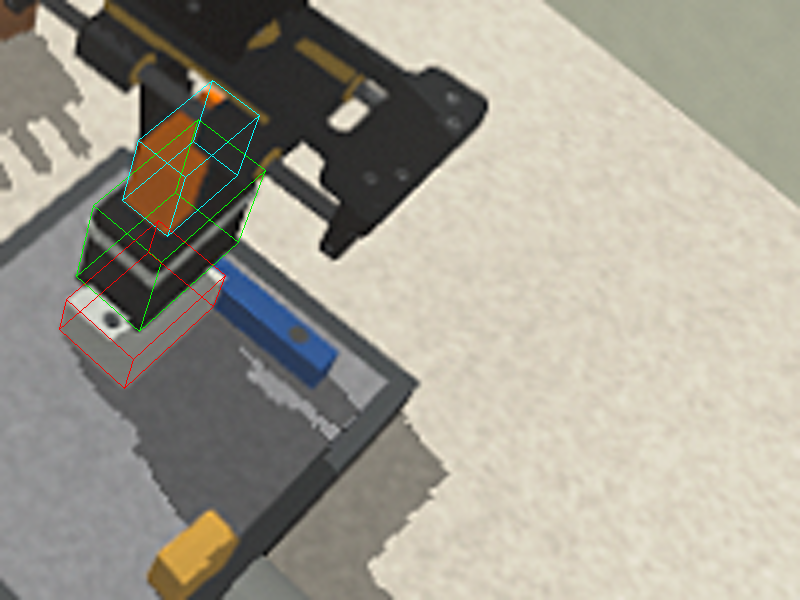

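The overlay matches the real edges of the head and block within a pixel or two. Now the last lowering.

```bash
python3 -m handwheel '[{"x":-0.001,"y":0,"z":0.004,"wx":0,"wy":0,"wz":0},{"x":-0.002,"y":0,"z":0.008,"wx":0,"wy":0,"wz":0},{"x":-0.0024,"y":0,"z":0.011,"wx":0,"wy":0,"wz":0},{"x":-0.0024,"y":0,"z":0.013,"wx":0,"wy":0,"wz":0},{"x":-0.0024,"y":0,"z":0.0135,"wx":0,"wy":0,"wz":0},{"x":-0.0024,"y":0,"z":0.0135,"wx":0,"wy":0,"wz":0},{"x":-0.0024,"y":0,"z":0.0135,"wx":0,"wy":0,"wz":0},{"x":-0.0024,"y":0,"z":0.0135,"wx":0,"wy":0,"wz":0},{"x":-0.0024,"y":0,"z":0.0135,"wx":0,"wy":0,"wz":0},{"x":-0.0024,"y":0,"z":0.0135,"wx":0,"wy":0,"wz":0}]'
sed -i 's/s=4;x0,y0,W,H=295,190,200,150/s=10;x0,y0,W,H=300,215,72,60/; s/h=P+M/np.save("sd",im);h=P+M/' ov.py; python3 ov.py pics/o6.png
```

```text
time: 14.25
position: [0.5576, -0.1782, 0.1372]
tool_rot: [3.131, 0.25, 0.0]
ft_force: [0.6, -0.6, -2.0]
grip_width: 0.296
grip_force: 40.2
[ 0.55760822 -0.17821874  0.13719186] 9.140582811429255 [ 2.e-04 -2.e-04 -1.e+00]
```

View pics/o6.png

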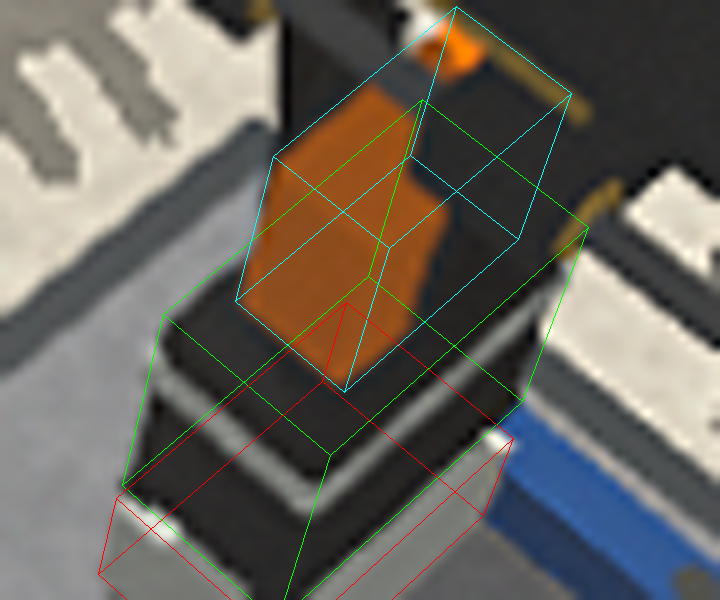

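The overlay shows the head upright, centred and square over the block, with about 10 mm clearance. The arm is motionless.

Run:
```python
from bench import ctrl
import numpy as np
print(np.abs(ctrl.get_state()["qd"]).max());print(ctrl.close_job())
```

```text
0.002194159123651984
the job is handed in; nothing more can be done
None
```

The bearing block is flush and square on the fence and released. The scanner head is held still and level about 10 mm above the bore, aligned with the block, and the job was handed in at about 14 s; no verdict came back.

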